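# Locate a die plate against two dowels and an end stop, then clamp it

### The arm

A 6-joint arm with a two-finger parallel gripper is mounted at the origin on the work surface. World frame = base frame: x ahead of the robot, y to its left, z up, the work surface at z = 0. Lengths are in m, angles in degrees, forces in N, time in s.
With the tool pointing down it reaches from about 0.3 to 0.75 m from the base axis. Payload 8.5 kg.
Tool frame: the origin (TCP) lies between the finger pads; the fingertips stand 25 mm ahead of it and the grasp point (between the pads) lies 6 mm ahead of it; x points along the fingers, y is the direction in which the jaws open and shut, and the axes are right-handed (so a half turn about x gives the same grasp; the last joint's range is limited). The gripper opens to 85 mm and grips with 20 to 120 N. Pads are 22 mm wide; open, the fingers measure 114 mm over their backs; the gripper's body (76 mm by 85 mm) begins 54 mm behind the grasp point. The pads swing forward as they close: fully open they stand 13 mm farther back than shut.
Start: joints at [52.523, 21.807, 74.336, -0, 83.858, -12.336], TCP at [0.234, 0.498, 0.256] pointing down, gripper open.
Joint ranges: [-178.18, 178.18], [-50.72, 133.34], [12.68, 142.11], [-81.47, 261.47], [9.98, 163.14], [-165.26, 165.26]. Speed limits (degrees/s): [136.94, 136.94, 180, 180, 180, 180].

### API

Orientations are given as a 3x3 rotation matrix whose columns are the frame's x, y, z axes.
In Python, from rig import sensors, get_image, workorder gives the robot as it stands.
- The arm moves only by the tool arm_command, never from a script. Its argument "plan" is a list that holds one entry, the list of rows, each a list of 6 numbers: the shift along the tool's x, y, z in units of 25 mm (1.0 is 25 mm), then the turn, a rotation vector about the tool's x, y, z in units of 6 degrees (1.0 is 6 degrees). In form: [[[dx, dy, dz, ax, ay, az], ...]]. A call has 1 to 10 rows; each row is the pose to reach, as a shift and turn from the pose commanded when the call began, along the tool's axes at that moment; what a row does not reach only later rows make up. A row lasts 1/10 s, in which the tool goes at most 50 mm and 8.59 degrees, less where a joint would pass 70% of its speed; a pose out of reach is approached as far as the arm can. A call with a gripper value outside its range is refused whole. "jaw" is the closure, from 0 (fully open) to 1 (shut), set as the call begins (left out, the last holds). The fingers move at their own pace and stop on an object; "newtons" is the grip in N (left out, the last holds). Time passes only in rows, so rows that repeat a pose let the fingers close. It gives the time, the measured TCP pose, the force and the opening at its end, in the units of the state.
- sensors.observe(): the state, without advancing time (a new reading comes with each control period).
- get_image(name): name is "scene" or "top" or "wrist"; returns a dict with "img" (400x640x3 uint8, red, green, blue), "fx", "fy", "cx", "cy" (pixels), "dist" ([k1, k2, p1, p2, k3] as OpenCV has them; the pictures are not rectified), "T" (4x4, takes a point from camera to world coordinates). Camera axes: x right, y up, looking along -z (the intrinsics and any distortion apply to the point x, -y, -z); pixel columns grow to the right and rows downward; lengths in m; the calibration is good to about 2 mm. A picture is of the moment at which its call begins. There is no depth.
- workorder.close_job(): hands the job in, once; it reports no verdict.
The state is a dict: "time_s": time; "q": joint angles; "qvel": joint speeds; "joint_efforts": joint torques, N m; "position": TCP position; "tool_rot": TCP orientation; "ft_force": force on the tool from outside, world axes, zero at the start; "wrist_torque": the same for the moment, N m; "grip_width": finger opening in m.
Only numpy, scipy, OpenCV 4.12 (cv2) and the standard library are available. Lean on these libraries where they do the work, as an engineer would, in place of code of your own. Each camera call takes 0.05 s, during which the arm holds its last target. There are 200 camera calls.

### The job

The die plate lies loose and askew on its fixture. Without lifting it, push it square against the two dowels, leaning on it with a steady 12 N or so until it bears firmly on both; then slide it along them and lean it on the end stop with about 6 N, and push the toggle clamp's handle fully down to hold it there. Feel your way: no dowel, nor the stop, may ever take more than 10 N, and leave the other things where they are.

Things in the scene. Friction and masses are not known exactly. Their poses are not given: they have to be found in the camera images.
- fixture: the fixture: a bright steel base plate, 200 mm (x) by 330 mm (y) by 20 mm thick, fixed to the bench. Origin at the centre of its underside, z up. Below, 'fixture x, y' are in this frame. Fully located, the die plate's origin is at fixture x = 20, y = -60 mm, on the base's top, with its axes parallel to the fixture's.
- plate: the loose die plate: dark steel, 70 mm (its x) by 110 mm (its y) by 10 mm, 0.35 to 0.7 kg, corners chamfered 6 mm, lying flat and askew on the base, short of the dowels (which lie to its +x) and of the stop (to its +y). Origin at the centre of its underside, z up. Two strips (at x = +-22.5) and a block (at y = -16) stand 7 mm up from its top. Oiled: 1 N slides it.
- dowel_a: locating dowel, bright steel pin 10 mm in diameter standing 22 mm out of the base at fixture x = 60, y = -104 mm. Origin on its axis at the base's top. The plate's long (+x) edge goes against it. A push half-way between the dowels (fixture y = -74) loads both alike, but while the askew plate swings round it drags the fingertips along its edge, and that sideways force unloads one of them.
- dowel_b: the second, identical dowel at fixture x = 60, y = -44 mm. Origin on its axis at the base's top.
- end_stop: end stop: a dark block 32 mm (x) by 20 mm (y), 21 mm high over its screws, with a 9 mm domed steel button that points to fixture -y, 5.5 mm above the base. Origin at the dome's tip, at the height of the base's top: fixture x = 20, y = -5 mm. The plate's short (+y) edge goes against it; a push on the middle of the opposite short edge is in line with it.
- clamp_handle (a joint): angle of the toggle clamp's handle: 0 = fully down, closed and locked (handle level, pointing to fixture +y); grows as it rises; starts near 1.15 (open). It stays where it is left, takes about 2 N at the grip, a little more over the last 0.15 rad, and stops solidly at 0, where it locks of itself.
- handle_pin (a point): the pin about which the clamp handle turns, parallel to fixture x, at fixture x = 20, y = 100 mm, 50 mm above the base's top. The handle swings in the upright plane fixture x = 20.
- handle_grip (a point): a point on the axis of the clamp handle's black round grip, 90 mm from the handle's pin. The grip is 16 mm thick and runs from 40 to 114 mm from the pin along the handle.
- clamp_arm: the clamp's arm, moved by the handle through a link: open it stands up steeply beyond the end stop (top about 140 mm above the base); closed it is level, reaches over the end stop towards fixture -y and its rubber tip presses on the plate at fixture x = 20, y = -32 mm. Origin at its pin, fixture x = 20, y = 55 mm, 40 mm above the base's top.
- guide_bush: a steel guide bush (ring, 26 mm outside, 30 mm tall) standing loose on the near left corner of the fixture's base; a bystander. Origin at the centre of its underside.
- cap_screw: a black socket-head screw standing on its head (16 mm across, 36 mm tall), loose on the far right part of the fixture's base, beyond the dowels; a bystander. Origin at the centre of its underside.
- round_block: a round bronze-coloured die block, 110 mm across, 50 mm tall, on the bench to the left; a bystander. Origin at the centre of its underside.
- guide_pillar: a flanged steel guide pillar, 34 mm across its foot, 100 mm tall, standing on the bench to the left; a bystander. Origin at the centre of its underside.
- post_block: a dark steel block 50 x 90 mm with three white plastic posts, 77 mm tall in all, on the bench to the right; a bystander. Origin at the centre of its underside.
- pen_torch: a black pen torch, 130 mm long, 19 mm thick, lying on the bench to the right; a bystander. Origin at the centre of its underside.
- hex_key: a black hexagon key, 100 mm long, lying on the bench to the left; a bystander. Origin at the centre of its underside.
- parallel: a ground steel parallel bar 14 x 130 x 26 mm, lying on the bench behind the fixture; a bystander. Origin at the centre of its underside.
Mind the look-alikes: they are no part of the job. There is more than one size of the plate; the one meant has the size given above.

How it is judged (in metres and radians):
On the way, in this order (a step that is already met when the one before it is completed fails the run):
1. the plate presses on both dowels at once (over 2.5 N each), square to the fixture within 0.02 rad (angle between the x axis of plate and the x axis of fixture, either way round below 0.02 rad and contact force between plate and dowel_a above 2.5 N and contact force between plate and dowel_b above 2.5 N and z of plate in the frame of fixture below 0.0215 m and angle between plate's own z axis and vertical below 0.03 rad), for 0.2 s.
2. still against the dowels (within 1.5 mm, square within 0.02 rad), the plate presses on the end stop (over 2 N) (contact force between plate and end_stop above 2 N and x of plate in the frame of fixture above 0.0185 m and y of plate in the frame of fixture above -0.0615 m and angle between the x axis of plate and the x axis of fixture, either way round below 0.02 rad and z of plate in the frame of fixture below 0.0215 m and angle between plate's own z axis and vertical below 0.03 rad), for 0.2 s.
3. the clamp handle is fully down (under 0.06 rad) and the clamp's tip presses on the plate (value of joint clamp_handle below 0.06 rad and contact force between plate and clamp_arm above 3 N and x of plate in the frame of fixture above 0.0185 m and y of plate in the frame of fixture above -0.0615 m and angle between the x axis of plate and the x axis of fixture, either way round below 0.02 rad), for 0.2 s.
At the end, for the whole second after the job is handed in: The plate lies flat and at rest on the base, at most 1.5 mm short of the dowels and of the end stop and square to the fixture within 0.02 rad; the clamp handle is fully down (under 0.06 rad) and the clamp's tip presses on the plate (over 3 N) (all of step 3 and z of plate in the frame of fixture below 0.0215 m and angle between plate's own z axis and vertical below 0.03 rad and linear speed of plate below 0.01 m/s); the robot touches nothing.
It fails at once if more than 10 N between the plate and the first dowel (contact force between plate and dowel_a above 10 N).
It fails at once if more than 10 N between the plate and the second dowel (contact force between plate and dowel_b above 10 N).
It fails at once if more than 10 N between the plate and the end stop (contact force between plate and end_stop above 10 N).
It fails at once if the plate is lifted more than 8 mm off the base (z of plate in the frame of fixture above 0.028 m).
It fails at once if a bystander is moved by more than 15 mm (distance of any of guide_bush, cap_screw, round_block, guide_pillar, post_block, pen_torch, hex_key, parallel from where it was at the start of the episode above 0.015 m).
It also fails if it takes over 64 s, if anything falls off the work surface, if the arm or the gripper's body presses on something with over 40 N, if the wrist force passes 120 N, or if a joint passes its speed limit or range.

## Working session

There is one attempt and no reset: what is moved stays moved. The work goes in short steps, Python scripts to look and compute and a tool call to move; the robot and the scene stay as the last step left them, time stands still between calls to the robot, and variables do not carry over. Pictures are saved under pics/ and viewed, about 8 in all and at most 12, crops included, and the job is handed in when it is done.

Besides the shell and the picture viewer there is one more tool, called after "Emit:" as name([rows], argument=value, ...), one row to a line, values as JSON. arm_command: Moves the arm, as the interface text tells. Its arguments: {"type":"object","properties":{"plan":{"type":"array","items":{"type":"array","items":{"type":"array","items":{"type":"number"}}}},"jaw":{"type":"number"},"newtons":{"type":"number"}},"required":["plan"]}

```bash
ls; mkdir -p pics; python3 - <<'E'
from rig import sensors,get_image
import cv2,numpy as np
s=sensors.observe()
for k,v in s.items(): print(k,np.round(v,4).tolist())
for n in ["scene","top"]:
    d=get_image(n); cv2.imwrite(f"pics/{n}0.png",d["img"][:,:,::-1])
    print(n,d["fx"],d["fy"],d["cx"],d["cy"],d["dist"],np.round(d["T"],4).tolist())
E
```

```text
pics
time_s 0.0
q [52.5238, 21.8407, 74.3849, 0.0006, 83.8589, -12.3357]
qvel [-0.0957, 0.0729, -0.0963, 0.0073, -0.0013, 0.0121]
joint_efforts [0.0001, -44.8435, -23.1278, -0.0002, 0.0047, -0.0001]
position [0.2335, 0.4977, 0.2557]
tool_rot [[-0.0009, 0.4248, 0.9053], [-0.0012, 0.9053, -0.4248], [-1.0, -0.0014, -0.0003]]
ft_force [0.0538, -1.1378, 0.2068]
wrist_torque [-0.0087, 0.0107, 0.007]
grip_width 0.0854
scene 461.13642286195534 461.13642286195534 317.5570012150772 204.30335217081267 [0.00405484 0.         0.         0.         0.        ] [[0.2431, -0.7337, 0.6344, 1.3016], [0.97, 0.1879, -0.1544, -0.1848], [-0.006, 0.6529, 0.7574, 0.9524], [0.0, 0.0, 0.0, 1.0]]
top 420.3115165661127 420.3115165661127 326.58645473830194 197.79688449684505 [-0.06412405  0.          0.          0.          0.        ] [[0.0038, 0.9752, -0.2215, 0.2689], [-1.0, 0.0027, -0.0053, 0.0039], [-0.0045, 0.2215, 0.9752, 1.3868], [0.0, 0.0, 0.0, 1.0]]
```

View pics/top0.png

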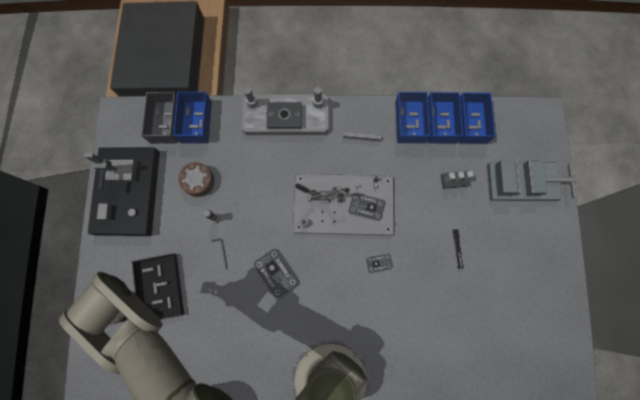

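View pics/scene0.png

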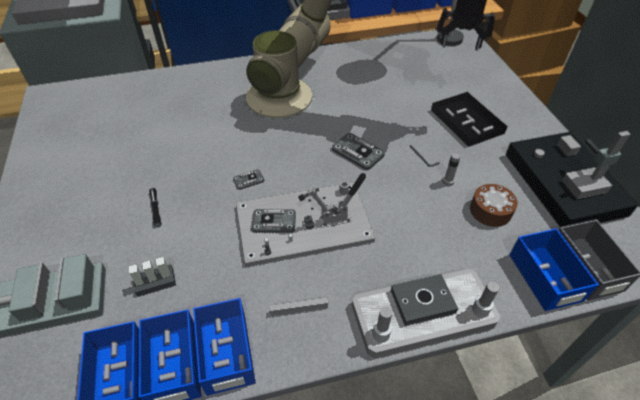

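The top view shows the fixture at about (345,205) with the plate on it at (367,207). The end stop and clamp are to its left, and the dowels are on the far side. Fixture axes are roughly the world axes.

```bash
cat > h.py <<'E'
from rig import sensors,get_image
import cv2,numpy as np
def ray(d,uv):
    K=np.array([[d["fx"],0,d["cx"]],[0,d["fy"],d["cy"]],[0,0,1.]])
    p=cv2.undistortPoints(np.array(uv,float).reshape(-1,1,2),K,np.array(d["dist"],float))[:,0]
    T=np.array(d["T"]); r=np.c_[p[:,0],-p[:,1],-np.ones(len(p))]@T[:3,:3].T
    return T[:3,3],r
def onz(d,uv,z):
    o,r=ray(d,uv); return o+r*((z-o[2])/r[:,2])[:,None]
def proj(d,X):
    T=np.array(d["T"]); c=(np.atleast_2d(X)-T[:3,3])@T[:3,:3]
    K=np.array([[d["fx"],0,d["cx"]],[0,d["fy"],d["cy"]],[0,0,1.]])
    return cv2.projectPoints(c*[1,-1,-1],np.zeros(3),np.zeros(3),K,np.array(d["dist"],float))[0][:,0]
def crop(d,n,x0,y0,x1,y1,k):
    cv2.imwrite(n,cv2.resize(d["img"][y0:y1,x0:x1,::-1],None,fx=k,fy=k,interpolation=cv2.INTER_CUBIC))
E
python3 - <<'E'
from h import *
d=get_image("top"); g=cv2.cvtColor(d["img"],cv2.COLOR_RGB2GRAY)
sub=g[165:245,280:410]; print(np.percentile(sub,[5,25,50,75,95]))
t,_=cv2.threshold(sub,0,255,cv2.THRESH_OTSU); print(t, g[240,340],g[225,345],g[185,380])
thr=(int(g[240,340])+int(g[225,345]))/2
m=np.zeros_like(g); m[165:245,280:410]=(sub>thr)*255
m=cv2.morphologyEx(m,cv2.MORPH_OPEN,np.ones((3,3)))
cs,_=cv2.findContours(m,0,2); c=max(cs,key=cv2.contourArea)
r=cv2.minAreaRect(c); b=cv2.boxPoints(r); print(r,b.tolist())
P=onz(d,b,0.02); print(P.round(4).tolist()); print(P.mean(0))
for i in range(4): e=P[(i+1)%4]-P[i]; print(np.linalg.norm(e),np.degrees(np.arctan2(e[1],e[0])))
crop(d,"pics/topc.png",285,165,405,245,6)
E
```

```text
[ 76. 110. 114. 122. 126.]
98.0 113 122 124
((342.7762451171875, 203.62271118164062), (99.36847686767578, 57.65882873535156), 1.3322198390960693) [[292.4351806640625, 231.28919982910156], [293.77569580078125, 173.6459503173828], [393.1173095703125, 175.9562225341797], [391.77679443359375, 233.59947204589844]]
[[0.4664, 0.1229, 0.02], [0.6628, 0.1226, 0.02], [0.6556, -0.2132, 0.02], [0.4597, -0.2027, 0.02]]
[ 0.56110747 -0.04260658  0.02      ]
0.1963941274494431 -0.07835963553768217
0.33583099050570436 -91.22127141516674
0.19623118579199775 176.94405895962822
0.3256312912641391 88.81822362035233
```

View pics/topc.png

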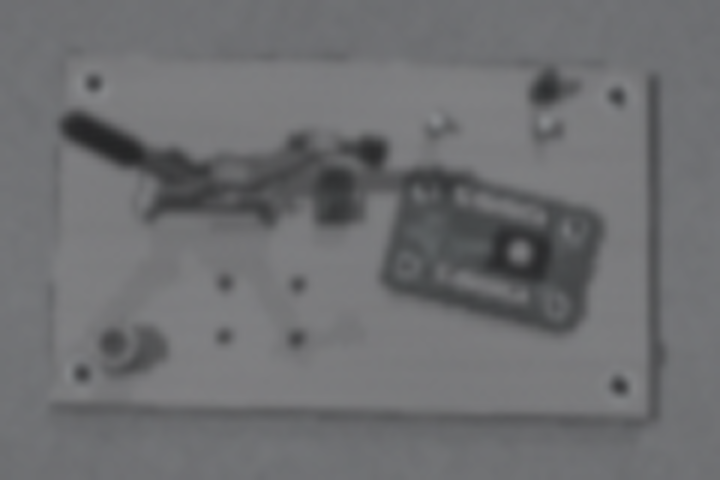

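The crop confirms the layout. The plate is yawed by about -13° and the dowels are at crop (437,125) and (547,125). I'll move the arm over it and use the wrist camera for a finer measurement.

Emit:
arm_command([
  [[-1.8,-8,9,-2,0,0],[-1.8,-17.1,19.8,-4.2,0,0],[-1.8,-17.1,19.8,-4.2,0,0],[-1.8,-17.1,19.8,-4.2,0,0],[-1.8,-17.1,19.8,-4.2,0,0],[-1.8,-17.1,19.8,-4.2,0,0],[-1.8,-17.1,19.8,-4.2,0,0],[-1.8,-17.1,19.8,-4.2,0,0],[-1.8,-17.1,19.8,-4.2,0,0],[-1.8,-17.1,19.8,-4.2,0,0]],
], jaw=1)

```text
time_s: 1.15
position: [0.4313, 0.0536, 0.2909]
tool_rot: [[0.0, -0.001, 1.0], [0.0, 1.0, 0.001], [-1.0, 0.0, 0.0]]
ft_force: [0.1, 1.4, -0.4]
grip_width: 0.0
```

Emit:
arm_command([
  [[0,-2,1,0,0,0],[0,-4,1.6,0,0,0],[0,-5,1.6,0,0,0],[0,-5,1.6,0,0,0],[0,-5,1.6,0,0,0]],
])

```text
time_s: 1.65
position: [0.471, -0.0696, 0.2904]
tool_rot: [[-0.001, 0.0, 1.0], [0.001, 1.0, -0.0], [-1.0, 0.001, -0.001]]
ft_force: [-0.1, 0.5, -0.1]
grip_width: 0.0002
```

```bash
python3 - <<'E'
from h import *
s=sensors.observe(); print(s["position"],s["ft_force"])
d=get_image("wrist"); cv2.imwrite("pics/w1.png",d["img"][:,:,::-1])
print(d["fx"],d["cx"],d["cy"],d["dist"],np.round(d["T"],4).tolist())
E
```

```text
[ 0.47099296 -0.06955771  0.2904137 ] [-0.08755103  0.54726989 -0.05098119]
345.09503738842244 311.10209507207816 198.23184679764603 [0.01506508 0.         0.         0.         0.        ] [[0.0008, -0.9627, -0.2706, 0.4025], [1.0, 0.0008, 0.0, -0.0692], [0.0002, -0.2706, 0.9627, 0.4072], [0.0, 0.0, 0.0, 1.0]]
```

View pics/w1.png

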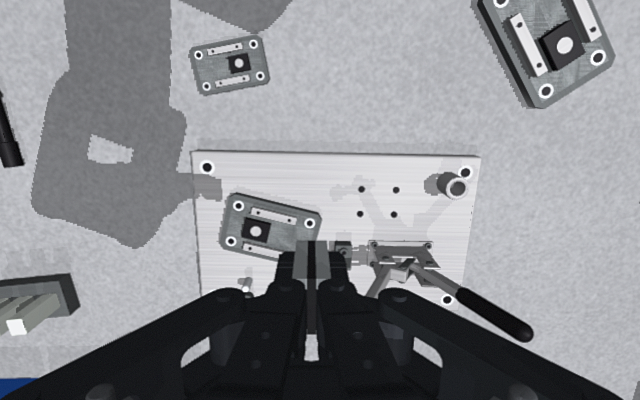

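The wrist view shows the fixture's near edge at row ~152, the plate at about (270,225), the bush at (455,185) and the handle grip at (500,312). The far side is hidden by the fingers, so I'll move 0.12 m forward to see the dowels too.

Emit:
arm_command([
  [[0,0,2,0,0,0],[0,0.5,4,0,0,0],[0,0.8,4.6,0,0,0],[0,0.8,4.6,0,0,0],[0,0.8,4.6,0,0,0]],
])

```text
time_s: 2.2
position: [0.5856, -0.048, 0.2907]
tool_rot: [[-0.001, -0.003, 1.0], [0.0, 1.0, 0.003], [-1.0, 0.0, -0.001]]
ft_force: [-0.6, -0.5, -0.1]
grip_width: 0.0001
```

```bash
python3 - <<'E'
from h import *
s=sensors.observe(); print(s["position"],s["ft_force"])
d=get_image("wrist"); np.save("w2.npy",d,allow_pickle=True)
crop(d,"pics/w2.png",160,20,520,320,2)
E
```

```text
[ 0.58559685 -0.04801198  0.29066196] [-0.58979959 -0.46305071 -0.05291334]
```

View pics/w2.png

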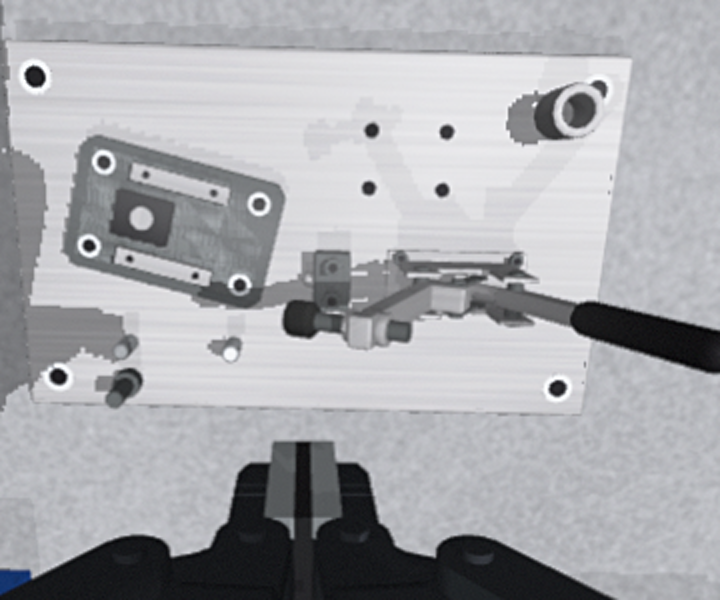

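The view shows fixture, plate, both dowels (crop (123,345) and (231,350)), clamp and bush. The plate's four ring holes are at crop (104,162), (259,204), (240,285) and (88,245), and the fixture corner bolts are at (35,77), (59,377) and (557,388).

```bash
cat > meas.py <<'E'
from h import *
d=np.load("w2.npy",allow_pickle=True).item()
def w(pts,z): return onz(d,np.array(pts,float)/2+[159.75,19.75],z)[:,:2]
near=w([[20,41],[150,45],[300,49],[450,53],[620,58]],.02); far=w([[50,402],[300,408],[450,411],[570,413.5]],.02)
right=w([[630,70],[610,215],[600,290],[584,405]],.02); left=w([[6,52],[10,90],[28,370],[32,395]],.02)
def line(P,ax):  # fit coordinate ax along the other
    k=np.polyfit(P[:,1-ax],P[:,ax],1); return k
def ang(P): e=np.linalg.svd(P-P.mean(0))[2][0]; return np.degrees(np.arctan2(e[1],e[0]))%180
for n,P in dict(near=near,far=far,right=right,left=left).items(): print(n,ang(P),P.mean(0).round(4))
b=w([[35,77],[59,377],[557,388],[599,88]],.02); print("bolts",b.round(4).tolist(),"centre",(b[0]+b[2])/2,(b[1]+b[3])/2)
r=w([[104,162],[259,204],[240,285],[88,245]],.03); print("plate c",r.mean(0), ang(r[[0,1]]),ang(r[[3,2]]),ang(r[[0,3]]),ang(r[[1,2]]))
print("dowel tops",w([[231,353],[124,339]],.042), "dowel bases",w([[231,344],[127,345]],.02))
E
python3 meas.py
```

```text
near 88.66008791549946 [ 0.461  -0.0452]
far 88.81755162955234 [ 0.6578 -0.0237]
right 179.19925665369004 [0.5641 0.1206]
left 177.78711623005563 [ 0.557  -0.2046]
bolts [[0.4748, -0.1876], [0.6386, -0.1907], [0.6446, 0.1022], [0.4794, 0.1069]] centre [ 0.55966373 -0.04269802] [ 0.55899443 -0.04186623]
plate c [ 0.54946301 -0.11755648] 75.32711451384048 75.22066320912307 164.52140891380566 165.71176519577153
dowel tops [[ 0.61763799 -0.08705407]
 [ 0.60987992 -0.14518802]] dowel bases [[ 0.61828075 -0.08927747]
 [ 0.61905196 -0.14955557]]
```

Fixture centre is about (0.5594,-0.0423) with yaw -1.3°. The plate is at fixture (-8,-75.5) with a relative yaw of about -13.4°. Next I go to the pushing start at fixture (-75,-74), with the jaw shut.

Emit:
arm_command([
  [[1,-1,-2,0.12,0,0],[2.5,-2,-3.5,0.25,0,0],[4.5,-2.66,-4.12,0.25,0,0],[6.3,-2.66,-4.12,0.25,0,0],[8,-2.66,-4.12,0.25,0,0],[9,-2.66,-4.12,0.25,0,0],[9,-2.66,-4.12,0.25,0,0],[9,-2.66,-4.12,0.25,0,0]],
])

```text
time_s: 3.05
position: [0.4832, -0.116, 0.0671]
tool_rot: [[0.001, 0.025, 1.0], [-0.0, 1.0, -0.025], [-1.0, -0.0, 0.001]]
ft_force: [-0.5, 0.5, 0.5]
grip_width: 0.0001
```

```bash
cat > st.py <<'E'
from h import *
C=np.array([.5594,-.0423]); a=np.radians(-1.3); R=np.array([[np.cos(a),-np.sin(a)],[np.sin(a),np.cos(a)]])
def fx(): 
    s=sensors.observe(); p=s["position"]; f=s["ft_force"]
    print("t",s["time_s"],"fix xy mm",((p[:2]-C)@R*1e3).round(2),"z",(p[2]*1e3).round(2),"F fix",(f[:2]@R).round(2),f[2].round(2),"M",np.round(s["wrist_torque"],3),"yaw",np.degrees(np.arctan2(-s["tool_rot"][0][1],s["tool_rot"][1][1])).round(2))
fx()
E
python3 st.py; python3 st.py
```

```text
t 3.05 fix xy mm [-74.47 -75.4 ] z 67.09 F fix [-0.52  0.46] 0.53 M [-0.021  0.037  0.003] yaw -1.45
t 3.05 fix xy mm [-74.47 -75.4 ] z 67.09 F fix [-0.52  0.46] 0.53 M [-0.021  0.037  0.003] yaw -1.45
```

Emit:
arm_command([
  [[0.3,0.05,0,0,0,0],[0.5,0.05,0,0,0,0],[0.64,0.05,0,0,0,0],[0.64,0.05,0.1,0,0,0],[0.64,0.05,0.2,0,0,0],[0.64,0.05,0.3,0,0,0],[0.64,0.05,0.4,0,0,0],[0.64,0.05,0.4,0,0,0]],
])

```text
time_s: 3.85
position: [0.4937, -0.1149, 0.0498]
tool_rot: [[0.0, 0.025, 1.0], [-0.0, 1.0, -0.025], [-1.0, -0.0, 0.0]]
ft_force: [0.2, 0.5, 0.6]
grip_width: 0.0001
```

```bash
python3 st.py; python3 - <<'E'
from h import *
crop(get_image("wrist"),"pics/w3.png",120,60,520,340,2)
E
```

```text
t 3.85 fix xy mm [-64.07 -74.08] z 49.81 F fix [0.23 0.48] 0.63 M [-0.032  0.016 -0.005] yaw -1.43
```

View pics/w3.png

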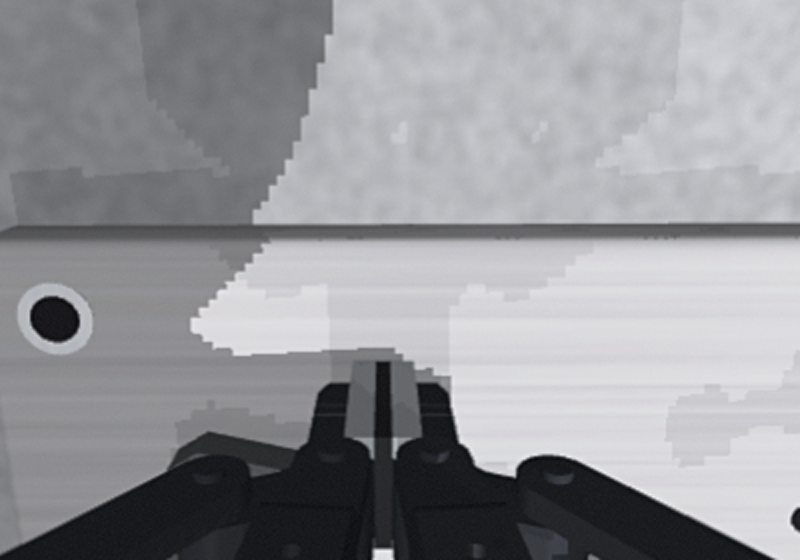

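The fingertips sit just above the base, clear on the near side of the plate. I'll begin pushing towards +x.

Emit:
arm_command([
  [[0,0,0.1,0,0,0],[0,0,0.2,0,0,0],[0,0,0.28,0,0,0],[0,0,0.36,0,0,0],[0,0,0.44,0,0,0],[0,0,0.52,0,0,0],[0,0,0.6,0,0,0],[0,0,0.66,0,0,0],[0,0,0.7,0,0,0],[0,0,0.72,0,0,0]],
])

```text
time_s: 4.9
position: [0.5113, -0.1153, 0.0497]
tool_rot: [[-0.0, 0.025, 1.0], [0.0, 1.0, -0.025], [-1.0, 0.0, -0.0]]
ft_force: [-2.0, 0.1, -0.2]
grip_width: -0.0001
```

```bash
python3 st.py
```

```text
t 4.9 fix xy mm [-46.46 -74.05] z 49.69 F fix [-2.01  0.07] -0.21 M [-0.022  0.323  0.01 ] yaw -1.44
```

Emit:
arm_command([
  [[0,0,0.04,0,0,0],[0,0,0.08,0,0,0],[0,0,0.12,0,0,0],[0,0,0.16,0,0,0],[0,0,0.2,0,0,0],[0,0,0.24,0,0,0],[0,0,0.27,0,0,0],[0,0,0.3,0,0,0],[0,0,0.32,0,0,0],[0,0,0.32,0,0,0]],
])

```text
time_s: 5.9
position: [0.5193, -0.1155, 0.0497]
tool_rot: [[0.0, 0.025, 1.0], [0.0, 1.0, -0.025], [-1.0, 0.0, 0.0]]
ft_force: [-1.6, -0.1, -0.8]
grip_width: -0.0002
```

```bash
python3 - <<'E'
from st import *
d=get_image("top"); crop(d,"pics/t4.png",300,165,405,245,6)
d=get_image("scene"); crop(d,"pics/s4.png",225,170,385,275,5)
E
```

```text
t 5.9 fix xy mm [-38.41 -74.09] z 49.73 F fix [-1.62 -0.09] -0.76 M [-0.015  0.326 -0.037] yaw -1.44
```

View pics/s4.png

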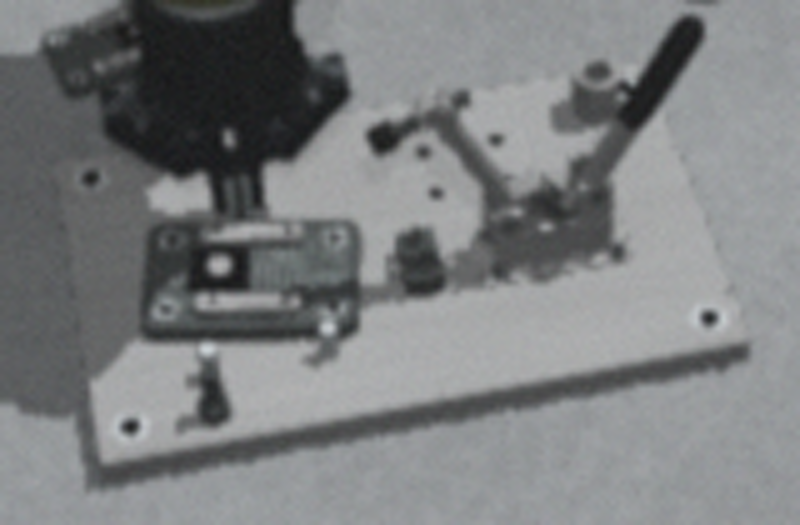

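The plate's +y corner is at dowel_b (crop (328,325)) and it is still askew. I'll continue slowly.

Emit:
arm_command([
  [[0,0,0.03,0,0,0],[0,0,0.06,0,0,0],[0,0,0.09,0,0,0],[0,0,0.12,0,0,0],[0,0,0.15,0,0,0],[0,0,0.18,0,0,0],[0,0,0.2,0,0,0],[0,0,0.22,0,0,0],[0,0,0.24,0,0,0],[0,0,0.24,0,0,0]],
])

```text
time_s: 7.0
position: [0.5251, -0.1157, 0.0497]
tool_rot: [[-0.0, 0.025, 1.0], [0.0, 1.0, -0.025], [-1.0, 0.0, -0.0]]
ft_force: [-4.1, -1.1, 1.1]
grip_width: 0.0001
```

```bash
python3 st.py
```

```text
t 7.0 fix xy mm [-32.63 -74.13] z 49.69 F fix [-4.02 -1.17] 1.14 M [-0.155  0.713 -0.073] yaw -1.44
```

Emit:
arm_command([
  [[0,0,0.02,0,0,0],[0,0,0.04,0,0,0],[0,0,0.055,0,0,0],[0,0,0.07,0,0,0],[0,0,0.085,0,0,0],[0,0,0.1,0,0,0],[0,0,0.11,0,0,0],[0,0,0.12,0,0,0],[0,0,0.12,0,0,0]],
])

```text
time_s: 7.9
position: [0.5281, -0.1158, 0.0497]
tool_rot: [[-0.001, 0.025, 1.0], [-0.0, 1.0, -0.025], [-1.0, -0.0, -0.001]]
ft_force: [-4.5, -1.4, 0.5]
grip_width: -0.0003
```

```bash
python3 st.py
```

```text
t 7.9 fix xy mm [-29.66 -74.14] z 49.72 F fix [-4.42 -1.48] 0.52 M [-0.224  0.894  0.01 ] yaw -1.44
```

Emit:
arm_command([
  [[0,0,0.01,0,0,0],[0,0,0.02,0,0,0],[0,0,0.03,0,0,0],[0,0,0.04,0,0,0],[0,0,0.05,0,0,0],[0,0,0.056,0,0,0],[0,0,0.06,0,0,0],[0,0,0.06,0,0,0]],
])

```text
time_s: 8.7
position: [0.5293, -0.1158, 0.0497]
tool_rot: [[-0.001, 0.025, 1.0], [0.0, 1.0, -0.025], [-1.0, 0.0, -0.001]]
ft_force: [-6.2, -1.3, 1.5]
grip_width: 0.0003
```

```bash
python3 - <<'E'
from st import *
d=get_image("top"); np.save("t5.npy",d,allow_pickle=True)
d=get_image("scene"); crop(d,"pics/s5.png",235,190,315,260,8)
E
```

```text
t 8.7 fix xy mm [-28.4  -74.14] z 49.68 F fix [-6.17 -1.39] 1.48 M [-0.284  1.125 -0.131] yaw -1.44
```

View pics/s5.png

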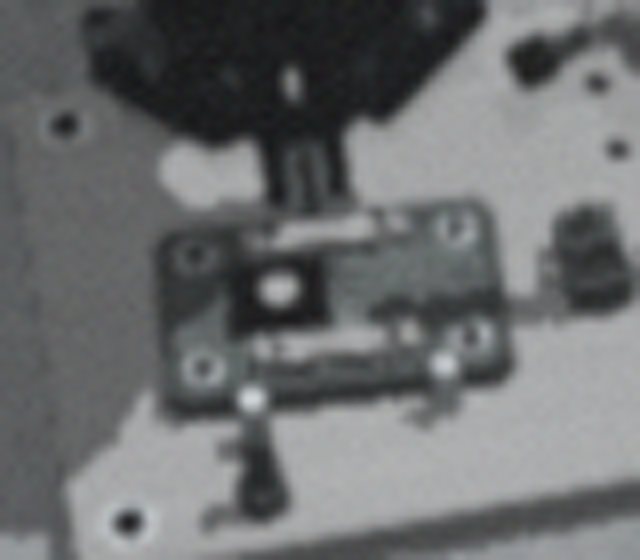

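```bash
python3 - <<'E'
from st import *
d=get_image("scene")
r=onz(d,np.array([[195,255],[455,228],[472,337],[203,370]])/8.+[234.94,189.94],.03)[:,:2]
q=(r-C)@R*1e3; print(q.round(1).tolist(),q.mean(0))
for i,j in((0,1),(3,2)): e=q[j]-q[i]; print(np.degrees(np.arctan2(-e[0],e[1])))
E
```

```text
t 8.8 fix xy mm [-28.4  -74.14] z 49.69 F fix [-5.85 -1.66] 0.76 M [-0.229  1.093 -0.048] yaw -1.44
[[-7.5, -113.5], [0.4, -30.4], [44.9, -33.3], [38.6, -117.5]] [ 19.10597173 -73.69165064]
-5.404209300500581
-4.235351692107476
```

The yaw is still about -4.8° and about 6 N is going onto dowel_b. I'll back off and finish the swing from nearer dowel_a, which needs less force. The drag goes away too.

Emit:
arm_command([
  [[0,0,-0.1,0,0,0],[0,0,-0.24,0,0,0],[0,-0.4,-0.24,0,0,0],[0,-0.8,-0.24,0,0,0],[0,-0.8,-0.2,0,0,0],[0,-0.8,-0.15,0,0,0],[0,-0.8,-0.1,0,0,0],[0,-0.8,-0.06,0,0,0],[0,-0.8,-0.03,0,0,0],[0,-0.8,0,0,0,0]],
])

```text
time_s: 9.85
position: [0.529, -0.1356, 0.0496]
tool_rot: [[-0.001, 0.025, 1.0], [0.0, 1.0, -0.025], [-1.0, 0.0, -0.001]]
ft_force: [-3.1, -0.9, -0.0]
grip_width: -0.0001
```

```bash
python3 st.py
```

```text
t 9.85 fix xy mm [-28.25 -93.92] z 49.63 F fix [-3.04 -0.95] -0.04 M [-0.155  0.466 -0.095] yaw -1.42
```

Emit:
arm_command([
  [[0,0,0.015,0,0,0],[0,0,0.03,0,0,0],[0,0,0.04,0,0,0],[0,0,0.05,0,0,0],[0,0,0.06,0,0,0],[0,0,0.06,0,0,0]],
])

```text
time_s: 10.45
position: [0.5307, -0.1358, 0.0497]
tool_rot: [[-0.0, 0.025, 1.0], [-0.0, 1.0, -0.025], [-1.0, -0.0, -0.0]]
ft_force: [-3.0, -0.3, -0.1]
grip_width: -0.0004
```

```bash
python3 st.py
```

```text
t 10.45 fix xy mm [-26.55 -94.14] z 49.74 F fix [-2.95 -0.41] -0.09 M [-0.143  0.467 -0.034] yaw -1.44
```

Emit:
arm_command([
  [[0,0,0.008,0,0,0],[0,0,0.016,0,0,0],[0,0,0.024,0,0,0],[0,0,0.032,0,0,0],[0,0,0.04,0,0,0],[0,0,0.04,0,0,0]],
])

```text
time_s: 11.05
position: [0.5316, -0.1358, 0.0497]
tool_rot: [[-0.0, 0.025, 1.0], [0.0, 1.0, -0.025], [-1.0, -0.0, -0.0]]
ft_force: [-4.2, -1.5, 0.9]
grip_width: -0.0001
```

```bash
python3 st.py
```

```text
t 11.05 fix xy mm [-25.69 -94.14] z 49.72 F fix [-4.21 -1.55] 0.93 M [-0.312  0.783  0.024] yaw -1.44
```

Emit:
arm_command([
  [[0,0,0.006,0,0,0],[0,0,0.012,0,0,0],[0,0,0.018,0,0,0],[0,0,0.02,0,0,0],[0,0,0.02,0,0,0]],
])

```text
time_s: 11.55
position: [0.5317, -0.1358, 0.0497]
tool_rot: [[-0.001, 0.025, 1.0], [0.0, 1.0, -0.025], [-1.0, 0.0, -0.001]]
ft_force: [-6.0, -2.1, 1.1]
grip_width: -0.0002
```

```bash
python3 st.py
```

```text
t 11.55 fix xy mm [-25.58 -94.12] z 49.71 F fix [-5.92 -2.19] 1.15 M [-0.347  1.085 -0.005] yaw -1.44
```

The force now rises stiffly, so dowel_a has contact. I'll back off, return to fixture y = -74 and lean there with no drag.

Emit:
arm_command([
  [[0,0,-0.08,0,0,0],[0,0,-0.16,0,0,0],[0,0.4,-0.16,0,0,0],[0,0.8,-0.16,0,0,0],[0,0.8,-0.13,0,0,0],[0,0.8,-0.1,0,0,0],[0,0.8,-0.07,0,0,0],[0,0.8,-0.05,0,0,0],[0,0.8,-0.04,0,0,0],[0,0.8,-0.03,0,0,0]],
])

```text
time_s: 12.55
position: [0.5319, -0.116, 0.0497]
tool_rot: [[-0.0, 0.025, 1.0], [0.0, 1.0, -0.025], [-1.0, 0.0, -0.0]]
ft_force: [-1.8, -0.8, 0.6]
grip_width: 0.0002
```

```bash
python3 st.py
```

```text
t 12.55 fix xy mm [-25.8  -74.29] z 49.7 F fix [-1.75 -0.81] 0.55 M [-0.017  0.134 -0.007] yaw -1.46
```

Emit:
arm_command([
  [[0,0,0.008,0,0,0],[0,0,0.014,0,0,0],[0,0,0.02,0,0,0],[0,0,0.02,0,0,0],[0,0,0.02,0,0,0]],
])

```text
time_s: 13.05
position: [0.5321, -0.1158, 0.0496]
tool_rot: [[-0.001, 0.025, 1.0], [0.0, 1.0, -0.025], [-1.0, 0.0, -0.001]]
ft_force: [-3.6, -0.6, 1.4]
grip_width: -0.0002
```

```bash
python3 st.py
```

```text
t 13.05 fix xy mm [-25.66 -74.1 ] z 49.64 F fix [-3.61 -0.64] 1.45 M [-0.237  0.816 -0.035] yaw -1.44
```

Emit:
arm_command([
  [[0,0,0.006,0,0,0],[0,0,0.012,0,0,0],[0,0,0.018,0,0,0],[0,0,0.024,0,0,0],[0,0,0.024,0,0,0]],
])

```text
time_s: 13.55
position: [0.5322, -0.1157, 0.0496]
tool_rot: [[-0.002, 0.025, 1.0], [0.0, 1.0, -0.025], [-1.0, 0.0, -0.002]]
ft_force: [-6.9, -2.1, 2.1]
grip_width: 0.0002
```

```bash
python3 st.py
```

```text
t 13.55 fix xy mm [-25.56 -74.  ] z 49.56 F fix [-6.81 -2.21] 2.13 M [-0.302  1.207 -0.015] yaw -1.43
```

A sideways drag Fy of about -2.2 N has built up. I'll relieve it with a small -y shift before leaning harder.

Emit:
arm_command([
  [[0,-0.006,0,0,0,0],[0,-0.012,0,0,0,0],[0,-0.012,0,0,0,0],[0,-0.012,0,0,0,0]],
])

```text
time_s: 13.95
position: [0.5322, -0.1158, 0.0496]
tool_rot: [[-0.002, 0.025, 1.0], [0.001, 1.0, -0.025], [-1.0, 0.001, -0.002]]
ft_force: [-6.9, -0.5, 3.1]
grip_width: 0.0002
```

```bash
python3 st.py
```

```text
t 13.95 fix xy mm [-25.55 -74.08] z 49.56 F fix [-6.84 -0.7 ] 3.13 M [-0.074  1.125 -0.05 ] yaw -1.43
```

Emit:
arm_command([
  [[0,-0.005,0.008,0,0,0],[0,-0.008,0.016,0,0,0],[0,-0.008,0.024,0,0,0],[0,-0.008,0.024,0,0,0]],
])

```text
time_s: 14.35
position: [0.5322, -0.1158, 0.0495]
tool_rot: [[-0.004, 0.025, 1.0], [0.001, 1.0, -0.025], [-1.0, 0.001, -0.004]]
ft_force: [-8.4, 0.4, 4.9]
grip_width: 0.0003
```

```bash
python3 st.py
```

```text
t 14.35 fix xy mm [-25.49 -74.13] z 49.46 F fix [-8.42  0.25] 4.91 M [-0.014  1.477  0.01 ] yaw -1.42
```

Emit:
arm_command([
  [[-0.004,0,0.008,0,0,0],[-0.008,0,0.016,0,0,0],[-0.008,0,0.024,0,0,0],[-0.008,0,0.03,0,0,0],[-0.008,0,0.03,0,0,0],[-0.008,0,0.03,0,0,0]],
])

```text
time_s: 14.95
position: [0.5324, -0.1158, 0.0495]
tool_rot: [[-0.005, 0.025, 1.0], [0.002, 1.0, -0.025], [-1.0, 0.001, -0.005]]
ft_force: [-11.1, -0.2, 4.0]
grip_width: 0.0002
```

```bash
python3 st.py
```

```text
t 14.95 fix xy mm [-25.35 -74.08] z 49.5 F fix [-11.12  -0.47] 3.97 M [-0.089  1.944  0.   ] yaw -1.42
```

Emit:
arm_command([
  [[0,-0.003,0.006,0,0,0],[0,-0.003,0.006,0,0,0],[0,-0.003,0.006,0,0,0],[0,-0.003,0.006,0,0,0],[0,-0.003,0.006,0,0,0],[0,-0.003,0.006,0,0,0]],
])

```text
time_s: 15.55
position: [0.5324, -0.1158, 0.0495]
tool_rot: [[-0.006, 0.025, 1.0], [0.002, 1.0, -0.025], [-1.0, 0.002, -0.006]]
ft_force: [-11.8, -0.2, 3.9]
grip_width: 0.0001
```

```bash
python3 - <<'E'
from st import *
d=get_image("scene"); np.save("s6.npy",d,allow_pickle=True); crop(d,"pics/s6.png",235,190,315,260,8)
E
```

```text
t 15.55 fix xy mm [-25.32 -74.1 ] z 49.49 F fix [-11.79  -0.5 ] 3.95 M [-0.099  1.956  0.01 ] yaw -1.42
```

View pics/s6.png

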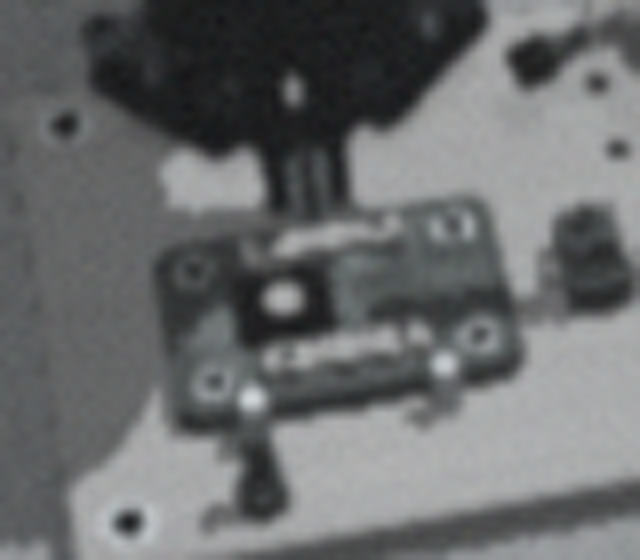

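The plate now looks parallel to the fixture edge, with its rings at crop (192,270), (455,227), (480,335) and (215,382). I'll check the angle.

```bash
python3 - <<'E'
from st import *
d=np.load("s6.npy",allow_pickle=True).item()
r=onz(d,np.array([[192,270],[455,227],[480,335],[215,382]])/8.+[234.94,189.94],.03)[:,:2]
q=(r-C)@R*1e3; print(q.round(1).tolist(),q.mean(0))
for i,j in((0,1),(3,2)): e=q[j]-q[i]; print(np.degrees(np.arctan2(-e[0],e[1])))
# fixture edge angle in the same picture, from bolts far edge
g=cv2.cvtColor(d["img"],cv2.COLOR_RGB2GRAY)
print(proj(d,np.r_[[np.r_[C+R@v,.02] for v in ([.085,-.145],[.085,.145],[.1,-.165],[.1,.165])]]).round(1).tolist())
E
```

```text
t 15.6 fix xy mm [-25.33 -74.11] z 49.48 F fix [-11.94  -1.14] 4.93 M [-0.038  2.008 -0.027] yaw -1.42
[[-1.6, -115.3], [-0.0, -30.3], [44.7, -30.7], [44.1, -114.5]] [ 21.78290511 -72.72660478]
-1.0757969600501376
-0.3857003770599079
[[252.2, 255.6], [366.5, 234.1], [244.8, 262.1], [375.8, 237.3]]
```

The measured yaw is -0.7° ± 0.7, which agrees with the stiff contact at about 12 N with small side force. I'll release and go round to the -y end at fixture (20,-160).

Emit:
arm_command([
  [[0,0,-0.1,0,0,0],[0,0,-0.4,0,0,0],[0,-0.8,-0.9,0,0,0],[0,-2,-0.9,0,0,0],[0,-3.4,-0.9,0,0,0],[0,-3.44,-0.3,0,0,0],[0,-3.44,0.6,0,0,0],[0,-3.44,1.4,0,0,0],[0,-3.44,1.72,0,0,0],[0,-3.44,1.72,0,0,0]],
])

```text
time_s: 16.6
position: [0.5759, -0.2034, 0.0498]
tool_rot: [[0.001, 0.025, 1.0], [-0.0, 1.0, -0.025], [-1.0, -0.0, 0.001]]
ft_force: [-1.2, 0.1, -0.5]
grip_width: 0.0001
```

```bash
python3 - <<'E'
from st import *
d=get_image("wrist"); np.save("w7.npy",d,allow_pickle=True); crop(d,"pics/w7.png",240,60,640,340,2)
E
```

```text
t 16.6 fix xy mm [  20.11 -160.69] z 49.8 F fix [-1.19  0.09] -0.49 M [-0.007  0.06   0.004] yaw -1.4
```

View pics/w7.png

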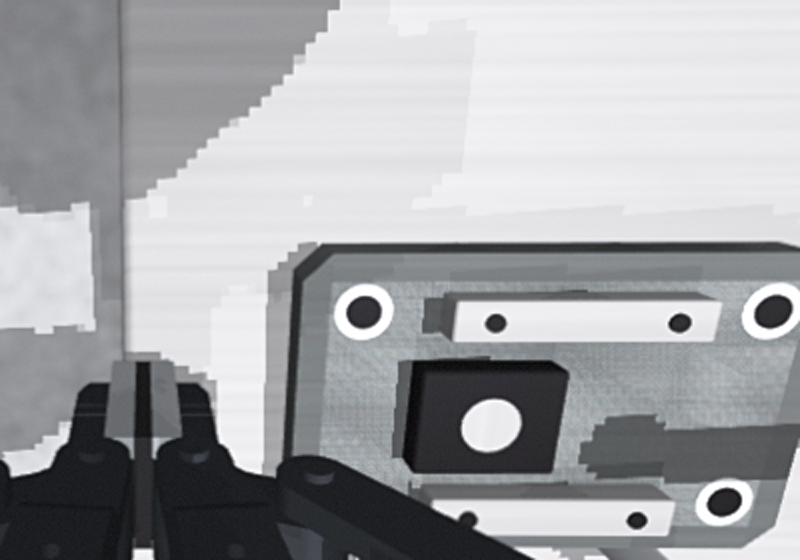

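The wrist view shows the rings (364,311) and (772,311) on the same row. The tool is aligned with the fixture to 0.1°, so the plate is square. The -y edge is at crop column ~295, clear of the finger.

```bash
python3 - <<'E'
from st import *
d=np.load("w7.npy",allow_pickle=True).item()
r=onz(d,np.array([[364,311],[772,311],[723,502],[298,275],[293,450],[340,246],[740,244]])/2.+[239.75,59.75],.03)[:,:2]
print(((r-C)@R*1e3).round(1).tolist())
E
```

```text
t 16.65 fix xy mm [  19.33 -160.59] z 49.76 F fix [-0.57 -0.72] -0.06 M [ 0.024 -0.008  0.041] yaw -1.42
[[-2.6, -114.3], [-2.5, -30.9], [42.5, -30.9], [-10.4, -128.5], [29.7, -127.2], [-16.5, -120.3], [-16.7, -40.6]]
```

Emit:
arm_command([
  [[0,0.3,0.02,0,0,0],[0,0.6,0.02,0,0,0],[0,0.72,0.02,0,0,0],[0,0.8,0.02,0,0,0],[0,0.86,0.02,0,0,0],[0,0.92,0.02,0,0,0],[0,0.98,0.02,0,0,0],[0,1.02,0.02,0,0,0],[0,1.06,0.02,0,0,0],[0,1.06,0.02,0,0,0]],
])

```text
time_s: 17.65
position: [0.5766, -0.177, 0.0499]
tool_rot: [[0.0, 0.025, 1.0], [-0.0, 1.0, -0.025], [-1.0, -0.0, 0.0]]
ft_force: [0.2, 0.4, 1.0]
grip_width: 0.0001
```

```bash
python3 st.py
```

```text
t 17.65 fix xy mm [  20.22 -134.25] z 49.94 F fix [0.16 0.39] 0.96 M [0.027 0.045 0.037] yaw -1.44
```

Emit:
arm_command([
  [[0,0.04,0,0,0,0],[0,0.08,0,0,0,0],[0,0.12,0,0,0,0],[0,0.16,0,0,0,0],[0,0.2,0,0,0,0],[0,0.24,0,0,0,0],[0,0.27,0,0,0,0],[0,0.3,0,0,0,0],[0,0.3,0,0,0,0]],
])

```text
time_s: 18.55
position: [0.5767, -0.1693, 0.0499]
tool_rot: [[-0.0, 0.025, 1.0], [0.0, 1.0, -0.025], [-1.0, 0.0, -0.0]]
ft_force: [0.1, -1.0, -0.6]
grip_width: -0.0002
```

```bash
python3 st.py
```

```text
t 18.55 fix xy mm [  20.21 -126.62] z 49.94 F fix [ 0.08 -1.  ] -0.56 M [-0.254  0.048  0.007] yaw -1.43
```

Emit:
arm_command([
  [[0,0.016,0,0,0,0],[0,0.032,0,0,0,0],[0,0.048,0,0,0,0],[0,0.064,0,0,0,0],[0,0.08,0,0,0,0],[0,0.09,0,0,0,0],[0,0.1,0,0,0,0],[0,0.1,0,0,0,0]],
])

```text
time_s: 19.35
position: [0.5768, -0.167, 0.0499]
tool_rot: [[-0.0, 0.025, 1.0], [0.0, 1.0, -0.025], [-1.0, 0.0, -0.0]]
ft_force: [-0.0, -2.0, -0.8]
grip_width: 0.0001
```

```bash
python3 st.py
```

```text
t 19.35 fix xy mm [  20.22 -124.28] z 49.93 F fix [ 0.04 -2.01] -0.75 M [-0.346  0.13   0.009] yaw -1.44
```

Emit:
arm_command([
  [[0,0.008,0,0,0,0],[0,0.016,0,0,0,0],[0,0.024,0,0,0,0],[0,0.032,0,0,0,0],[0,0.04,0,0,0,0],[0,0.04,0,0,0,0]],
])

```text
time_s: 19.95
position: [0.5768, -0.166, 0.0499]
tool_rot: [[-0.0, 0.025, 1.0], [0.0, 1.0, -0.025], [-1.0, 0.0, -0.0]]
ft_force: [-1.0, -1.4, -0.4]
grip_width: -0.0002
```

```bash
python3 st.py
```

```text
t 19.95 fix xy mm [  20.23 -123.26] z 49.95 F fix [-0.92 -1.4 ] -0.43 M [-0.416  0.132  0.068] yaw -1.44
```

Emit:
arm_command([
  [[0,0.008,0,0,0,0],[0,0.016,0,0,0,0],[0,0.024,0,0,0,0],[0,0.024,0,0,0,0]],
])

```text
time_s: 20.35
position: [0.5769, -0.1654, 0.05]
tool_rot: [[0.0, 0.025, 1.0], [0.0, 1.0, -0.025], [-1.0, 0.0, 0.0]]
ft_force: [-0.5, -2.7, -0.2]
grip_width: 0.0001
```

```bash
python3 st.py
```

```text
t 20.35 fix xy mm [  20.24 -122.68] z 49.95 F fix [-0.39 -2.73] -0.2 M [-0.29   0.125  0.025] yaw -1.44
```

Emit:
arm_command([
  [[0,0.008,0,0,0,0],[0,0.016,0,0,0,0],[0,0.024,0,0,0,0],[0,0.024,0,0,0,0]],
])

```text
time_s: 20.75
position: [0.5769, -0.1648, 0.0499]
tool_rot: [[-0.0, 0.025, 1.0], [0.0, 1.0, -0.025], [-1.0, 0.0, -0.0]]
ft_force: [-1.3, -2.9, -0.1]
grip_width: -0.0
```

```bash
python3 st.py
```

```text
t 20.75 fix xy mm [  20.23 -122.06] z 49.94 F fix [-1.25 -2.97] -0.05 M [-0.395  0.105  0.015] yaw -1.44
```

Emit:
arm_command([
  [[0,0.007,0,0,0,0],[0,0.014,0,0,0,0],[0,0.021,0,0,0,0],[0,0.028,0,0,0,0],[0,0.028,0,0,0,0]],
])

```text
time_s: 21.25
position: [0.5769, -0.1644, 0.0499]
tool_rot: [[0.0, 0.025, 1.0], [-0.0, 1.0, -0.025], [-1.0, -0.0, 0.0]]
ft_force: [-1.0, -5.2, -0.8]
grip_width: 0.0004
```

```bash
python3 st.py
```

```text
t 21.25 fix xy mm [  20.25 -121.66] z 49.94 F fix [-0.85 -5.24] -0.76 M [-0.744  0.121 -0.008] yaw -1.45
```

The end stop has contact: 5.2 N and the motion has stalled. I'll add a touch more and hold.

Emit:
arm_command([
  [[0,0.004,0,0,0,0],[0,0.006,0,0,0,0],[0,0.006,0,0,0,0],[0,0.006,0,0,0,0],[0,0.006,0,0,0,0]],
])

```text
time_s: 21.75
position: [0.5769, -0.1643, 0.0499]
tool_rot: [[0.0, 0.025, 1.0], [-0.001, 1.0, -0.025], [-1.0, -0.001, 0.0]]
ft_force: [-2.2, -5.1, -1.2]
grip_width: -0.0003
```

```bash
python3 st.py
```

```text
t 21.75 fix xy mm [  20.25 -121.57] z 49.93 F fix [-2.09 -5.18] -1.21 M [-0.923  0.214  0.025] yaw -1.44
```

The plate leans on the stop at about 5–6 N. I'll retract, rise, and check the seating numerically from the wrist view.

Emit:
arm_command([
  [[0,-0.1,0,0,0,0],[0,-0.4,0,0,0,0],[0,-1,0,0,0,0],[-0.8,-1.2,-0.4,0,0,0],[-2.4,-1.2,-1,0,0,0],[-4,-1.2,-1,0,0,0],[-5.6,-1.2,-1,0,0,0],[-7,-1.2,-1,0,0,0],[-7.6,-1.2,-1,0,0,0],[-7.6,-1.2,-1,0,0,0]],
])

```text
time_s: 22.75
position: [0.5516, -0.1945, 0.2424]
tool_rot: [[0.004, 0.026, 1.0], [-0.002, 1.0, -0.026], [-1.0, -0.002, 0.005]]
ft_force: [-0.0, -0.6, -0.5]
grip_width: -0.0
```

```bash
cat > rings.py <<'E'
from st import *
d=get_image("wrist"); np.save("w8.npy",d,allow_pickle=True)
cv2.imwrite("pics/w8.png",d["img"][:,:,::-1])
g=cv2.cvtColor(d["img"],cv2.COLOR_RGB2GRAY)
# dark hole blobs inside bright rings
pred=np.array([[x,y] for x in(-22.5,22.5) for y in(-42,42)])+[20,-60]
W=np.array([np.r_[C+R@(v/1e3),.03] for v in pred]); uv=proj(d,W); print(uv.round(1).tolist())
for p in uv:
    x,y=p.astype(int)
    if not(15<x<625 and 15<y<385): continue
    k=14; s=g[y-k:y+k+1,x-k:x+k+1]; m=(s>200).astype(np.uint8)
    cs,h=cv2.findContours(m,cv2.RETR_CCOMP,2)
    for i,c in enumerate(cs):
        if h[0][i][3]>=0 and cv2.contourArea(c)>8:
            M=cv2.moments(c); u=np.array([M["m10"],M["m01"]])/M["m00"]+[x-k,y-k]
            print(u.round(1),cv2.contourArea(c),((onz(d,[u],.03)[0,:2]-C)@R*1e3).round(1))
E
python3 rings.py
```

```text
t 22.75 fix xy mm [  -4.3 -152.3] z 242.38 F fix [-0.02 -0.65] -0.51 M [ 0.014 -0.022  0.016] yaw -1.47
[[363.1, 175.0], [450.0, 174.7], [361.4, 218.8], [445.2, 218.6]]
[363.1 175.1] 58.0 [  -2.4 -102.1]
[449.8 174.7] 60.0 [ -2.5 -18.2]
[361.5 218.9] 54.5 [  42.7 -101.9]
[445.1 218.6] 57.0 [ 42.5 -18.1]
```

The plate is seated: its rings average fixture (20.1,-60.1) and it is square. Now over to the clamp handle, coming down on its -y side.

Emit:
arm_command([
  [[0,1,0.3,0,0,0],[0,2.8,0.95,0,0,0],[0,4.6,0.95,0,0,0],[0,6.4,0.95,0,0,0],[0,8.2,0.95,0,0,0],[0,9.6,0.95,0,0,0],[0,10,0.95,0,0,0],[0,10,0.95,0,0,0],[0,10,0.95,0,0,0]],
])

```text
time_s: 23.7
position: [0.5812, 0.0548, 0.239]
tool_rot: [[-0.001, 0.026, 1.0], [-0.0, 1.0, -0.026], [-1.0, -0.0, -0.001]]
ft_force: [0.5, 0.1, 0.5]
grip_width: 0.0001
```

```bash
python3 - <<'E'
from st import *
d=get_image("scene"); crop(d,"pics/s9.png",260,120,400,240,5)
E
```

```text
t 23.7 fix xy mm [19.57 97.57] z 239.05 F fix [0.5  0.07] 0.45 M [-0.016  0.052  0.064] yaw -1.48
```

View pics/s9.png

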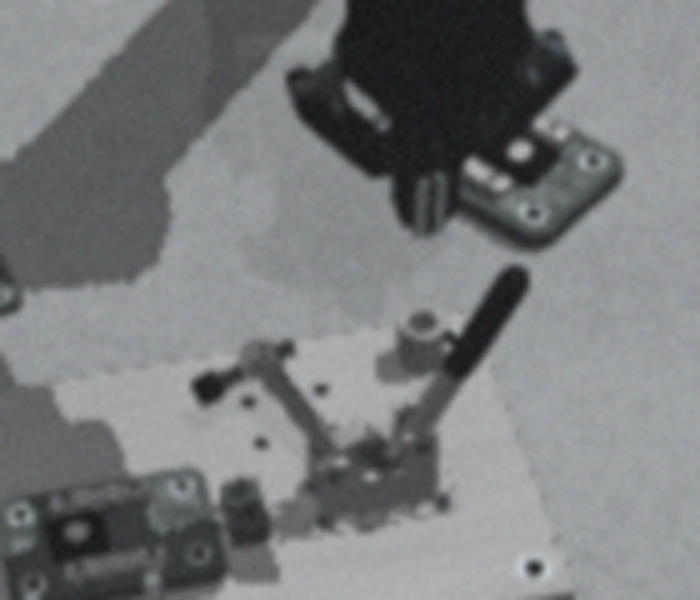

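The closed fingers hang to the left of the handle (grip top at crop (515,275)) and clear of the clamp arm. Down, then push along the arc.

Emit:
arm_command([
  [[0.9,0.2,0,0,0,0],[1.8,0.3,0,0,0,0],[2.34,0.3,0,0,0,0],[2.34,0.55,0,0,0,0],[2.34,0.82,0,0,0,0],[2.36,1.05,0,0,0,0],[2.44,1.3,0,0,0,0],[2.55,1.5,0,0,0,0],[2.68,1.7,0,0,0,0],[2.8,1.86,0,0,0,0]],
])

```text
time_s: 24.75
position: [0.5824, 0.1031, 0.1699]
tool_rot: [[0.0, 0.025, 1.0], [0.0, 1.0, -0.025], [-1.0, 0.0, 0.0]]
ft_force: [0.4, 0.4, 1.9]
grip_width: 0.0002
```

```bash
python3 st.py
```

```text
t 24.75 fix xy mm [ 19.69 145.84] z 169.9 F fix [0.43 0.39] 1.9 M [-0.017 -0.048  0.007] yaw -1.42
```

Emit:
arm_command([
  [[0.22,0.21,0,0,0,0],[0.44,0.42,0,0,0,0],[0.67,0.62,0,0,0,0],[0.94,0.8,0,0,0,0],[1.2,0.97,0,0,0,0],[1.46,1.13,0,0,0,0],[1.76,1.25,0,0,0,0],[2.06,1.35,0,0,0,0],[2.06,1.35,0,0,0,0]],
])

```text
time_s: 25.65
position: [0.5827, 0.1364, 0.1171]
tool_rot: [[-0.002, 0.025, 1.0], [0.0, 1.0, -0.025], [-1.0, -0.0, -0.002]]
ft_force: [0.2, 0.4, 1.0]
grip_width: 0.0
```

```bash
python3 st.py
```

```text
t 25.65 fix xy mm [ 19.25 179.22] z 117.12 F fix [0.14 0.41] 1.02 M [-0.019 -0.023  0.06 ] yaw -1.43
```

Emit:
arm_command([
  [[0.15,0.04,0,0,0,0],[0.3,0.08,0,0,0,0],[0.42,0.1,0,0,0,0],[0.5,0.1,0,0,0,0],[0.56,0.1,0,0,0,0],[0.56,0.1,0,0,0,0]],
])

```text
time_s: 26.25
position: [0.5833, 0.1388, 0.1043]
tool_rot: [[-0.0, 0.025, 1.0], [0.0, 1.0, -0.025], [-1.0, 0.0, -0.0]]
ft_force: [-0.8, 0.6, -0.5]
grip_width: 0.0002
```

```bash
python3 - <<'E'
from st import *
d=get_image("scene"); crop(d,"pics/s10.png",260,140,400,240,5)
E
```

```text
t 26.25 fix xy mm [ 19.74 181.6 ] z 104.29 F fix [-0.86  0.62] -0.5 M [-0.006 -0.009  0.033] yaw -1.44
```

View pics/s10.png

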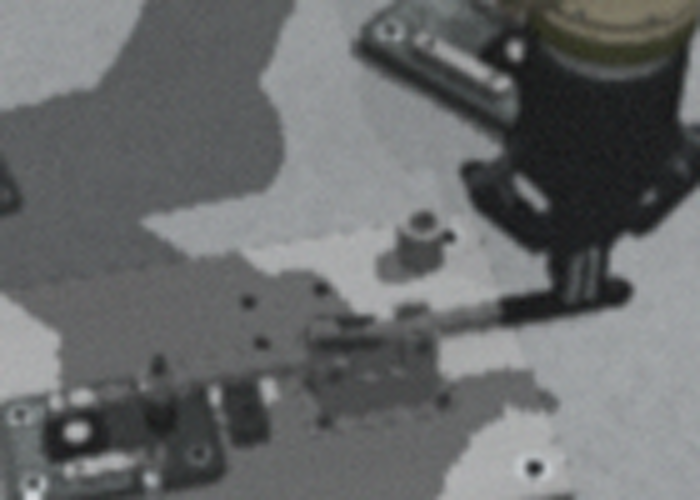

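The handle is nearly level and the clamp's tip is on the plate at about (160,410). I'll press on until it is solid.

Emit:
arm_command([
  [[0.03,0,0,0,0,0],[0.06,0,0,0,0,0],[0.09,0,0,0,0,0],[0.12,0,0,0,0,0],[0.12,0,0,0,0,0]],
])

```text
time_s: 26.8
position: [0.5834, 0.1388, 0.1027]
tool_rot: [[0.001, 0.025, 1.0], [0.0, 1.0, -0.025], [-1.0, 0.0, 0.001]]
ft_force: [-2.6, -0.0, 10.4]
grip_width: 0.0001
```

```bash
python3 st.py
```

```text
t 26.8 fix xy mm [ 19.86 181.58] z 102.68 F fix [-2.58 -0.1 ] 10.44 M [ 0.074  0.594 -0.023] yaw -1.44
```

Emit:
arm_command([
  [[0.03,0,0,0,0,0],[0.06,0,0,0,0,0],[0.06,0,0,0,0,0],[0.06,0,0,0,0,0]],
])

```text
time_s: 27.2
position: [0.5835, 0.1388, 0.1024]
tool_rot: [[0.002, 0.025, 1.0], [-0.0, 1.0, -0.025], [-1.0, 0.0, 0.002]]
ft_force: [-7.1, 0.1, 19.7]
grip_width: -0.0006
```

```bash
python3 st.py
```

```text
t 27.2 fix xy mm [ 19.97 181.61] z 102.43 F fix [-7.05 -0.1 ] 19.66 M [ 0.019  1.123 -0.042] yaw -1.43
```

It is solid: 20 N with only 0.25 mm of give. I'll retract upward and recheck the plate from the earlier viewpoint.

Emit:
arm_command([
  [[-0.3,0,0,0,0,0],[-1.8,0,0,0,0,0],[-3.6,0,-0.3,0,0,0],[-5.4,-0.8,-0.95,0,0,0],[-5.4,-2.8,-0.95,0,0,0],[-5.4,-4.8,-0.95,0,0,0],[-5.4,-6.8,-0.95,0,0,0],[-5.4,-8.8,-0.95,0,0,0],[-5.4,-10.8,-0.95,0,0,0],[-5.4,-12.5,-0.95,0,0,0]],
])

```text
time_s: 28.2
position: [0.5511, -0.1757, 0.2348]
tool_rot: [[-0.0, 0.026, 1.0], [-0.0, 1.0, -0.026], [-1.0, -0.0, -0.0]]
ft_force: [0.5, -0.4, 0.4]
grip_width: -0.0002
```

Emit:
arm_command([
  [[0,-0.6,0,0,0,0],[0,-0.6,0,0,0,0],[0,-0.6,0,0,0,0],[0,-0.6,0,0,0,0]],
])

```text
time_s: 28.6
position: [0.5514, -0.1865, 0.235]
tool_rot: [[-0.0, 0.023, 1.0], [0.0, 1.0, -0.023], [-1.0, 0.0, -0.0]]
ft_force: [-0.4, 0.7, 0.5]
grip_width: 0.0004
```

```bash
python3 rings.py; python3 - <<'E'
from st import *
d=np.load("w8.npy",allow_pickle=True).item(); g=cv2.cvtColor(d["img"],cv2.COLOR_RGB2GRAY)
# handle grip: dark blob axis, ray cut with upright plane fixture x=20
P=np.array([np.r_[C+R@(np.array([20,100+s])/1e3),.07] for s in (45,77,109)]); uv=proj(d,P); print("level grip predicted px",uv.round(1).tolist())
if uv[:,0].max()<636:
    for u in uv:
        c=g[max(0,int(u[1])-20):int(u[1])+21,int(round(u[0]))].astype(int); k=np.where(c<60)[0]; print(k.min()+max(0,int(u[1])-20),k.max()+max(0,int(u[1])-20)) if len(k) else print("none")
E
```

```text
t 28.6 fix xy mm [  -4.72 -144.39] z 235.03 F fix [-0.42  0.68] 0.47 M [-0.004 -0.023  0.039] yaw -1.34
[[355.3, 178.1], [443.8, 178.0], [353.8, 222.7], [439.0, 222.6]]
[355.3 178.4] 60.0 [  -2.2 -102. ]
[443.6 178.3] 64.5 [ -2.2 -18.1]
[353.8 222.9] 54.5 [  42.7 -102. ]
t 28.65 fix xy mm [  -4.68 -144.43] z 235.1 F fix [-0.33  0.84] 0.43 M [-0.05  -0.002 -0.044] yaw -1.33
level grip predicted px [[652.6, 213.7], [691.7, 213.7], [731.1, 213.7]]
```

```bash
python3 - <<'E'
from st import *
d=get_image("scene"); g=cv2.cvtColor(d["img"],cv2.COLOR_RGB2GRAY)
def P(th,s): return np.r_[C+R@(np.array([20,100+s*np.cos(th)])/1e3),.07+s*np.sin(th)/1e3]
for th in(0,.06,.15): print(th,proj(d,np.array([P(th,s)for s in(50,77,104)])).round(1).tolist())
u=proj(d,np.array([P(0,77)]))[0].astype(int); x0,y0=u-[25,25]
m=(g[y0:y0+50,x0:x0+50]<45).astype(np.uint8); n,l,st,c=cv2.connectedComponentsWithStats(m); i=1+st[1:,4].argmax()
ys,xs=np.where(l==i); k=np.polyfit(xs+x0,ys+y0,1); print("grip blob",st[i],c[i]+[x0,y0],[np.polyval(k,p).round(1) for p in proj(d,np.array([P(0,s)for s in(50,77,104)]))[:,0]])
E
```

```text
t 28.65 fix xy mm [  -4.68 -144.43] z 235.1 F fix [-0.33  0.84] 0.43 M [-0.05  -0.002 -0.044] yaw -1.33
0 [[362.4, 201.9], [372.6, 200.1], [382.8, 198.3]]
0.06 [[362.5, 201.1], [372.7, 198.9], [382.9, 196.7]]
0.15 [[362.4, 200.0], [372.7, 197.1], [382.9, 194.3]]
grip blob [14 22 24  8 58] [372.17241379 200.68965517] [np.float64(202.4), np.float64(200.6), np.float64(198.8)]
```

The grip's axis matches the level handle: slope and rows are within 0.5 px, where 0.06 rad would shift it by 1.6 px. The arm touches nothing, so I'm handing in.

```bash
python3 -c "
from rig import workorder; print(workorder.close_job())"
```

```text
the job is handed in; nothing more can be done
None
```

The die plate is seated against both dowels and the end stop, and the clamp handle is fully down and locked. I handed the job in at about 28.7 s on the robot's clock, and no verdict was reported.

- **Squaring:** I swung the plate in with the fingers shut and finished the turn from near dowel_a to keep dowel_b's load down. I then leaned 11.8 N at fixture y = -74, with about 0.5 to 1 N of side force. The load on each dowel was worked out from the wrist force at about 5 to 7 N, not measured directly.
- **End stop:** I slid the plate along and leaned on the stop at about 5 to 6 N, then held it.
- **Clamp:** I pushed the handle down its arc until it stopped solidly, with 20 N at the grip giving only 0.25 mm.

Last checks:
- **Plate:** three of the four ring holes put its origin at about fixture (20.2, -60.0) mm, square to within about 0.2°. The fourth ring was hidden, but all four gave the same result before clamping.
- **Handle:** its grip lies within 0.5 px of where a level handle should be, and 0.06 rad would have shown as 1.6 px.
- **Arm:** it hangs free, and the wrist force is within the sensor's noise of about 0.5 to 1 N.
- **Disagreement:** a scene-camera check while leaning on the dowels gave a yaw of -0.4 to -1.1°, but the closer wrist views showed the plate square.
- **Not measured:** I did not measure the clamp tip's force on the plate. The bystanders were not rechecked either, though the arm met no unexpected contact.

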